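# Fetch the ejector rod from the tilt bin and clear the cork borer

### The arm

A 6-joint arm with a two-finger parallel gripper is mounted at the origin on the work surface. World frame = base frame: x ahead of the robot, y to its left, z up, the work surface at z = 0. Lengths are in mm, angles in rad, forces in N, time in s.
With the tool pointing down it reaches from about 275 to 975 mm from the base axis. Payload 8.4 kg.
Tool frame: the origin (TCP) lies at the very end of the fingers, on their centre line; the grasp point (between the pads) lies 19 mm behind it; z points along the fingers, y is the line along which they close (so a half turn about z gives the same grasp; the last joint's range is limited). The gripper opens to 92 mm and grips with 3 to 60 N. Pads are 20 mm wide; open, the fingers measure 128 mm over their backs; the gripper's body (75 mm by 189 mm) begins 69 mm behind the grasp point.
Start: joints at [1.332, 0.353, 1.633, -0, 1.155, -0.002], TCP at [146.619, 607.561, 214.583] pointing down, gripper open.
Joint ranges: [-2.63, 2.63], [-0.92, 2.1], [0.06, 2.66], [-1.3, 4.44], [0, 2.69], [-3.02, 3.02]. Speed limits (rad/s): [2.22, 2.22, 2.79, 3.14, 3.14, 3.14].

### API

Orientations are given as a unit quaternion [w, x, y, z].
In Python, from cell import read_state, get_image, camera_model, sign_off gives the robot as it stands.
- The arm moves only by the shell command python3 -m pendant 'ROWS' [FORCE]. ROWS is a JSON object of lists of equal length, an entry for each row: "angular": the turn, a rotation vector about the world's x, y, z each as a share of pi/2 rad, from -1 to 1, a list of three; "slide": the shift along the world's x, y, z each as a share of 0.04 m, from -1 to 1, a list of three; "claw": the closure, from -1 (fully open) to 1 (shut). A call has 1 to 5 rows; each row shifts and turns the commanded pose from where the row before left it; what a row does not reach is not made up. A row lasts 1/8 s, in which the tool goes at most 62.5 mm and 10.7 degrees, less where a joint would pass 70% of its speed; a pose out of reach is approached as far as the arm can. A call with a number of a shift or a turn outside -1 to 1 is refused whole. A call with a gripper value outside its range is refused whole. The fingers move at their own pace and stop on an object; FORCE is the grip in N (left out, the last holds). Time passes only in rows, so rows that do not move let the fingers close. It gives the time, the measured TCP pose, the force, the opening and the grip force at its end, in the units of the state.
- read_state(): the state, without advancing time (a new reading comes with each control period).
- get_image(name): name is "scene" or "top"; returns the picture (384x512x3 uint8, blue, green, red); there is no depth.
- camera_model(name): a dict with "intrinsics" (3x3 intrinsics, pixels), "rvec" (rotation vector, rad) and "tvec" (3), from world to camera coordinates, as OpenCV has them. Camera axes: x right, y down, z forward; pixel columns grow to the right and rows downward; lengths in mm; the calibration is good to about 2 mm. A picture is of the moment at which its call begins. camera_model takes no time and is no camera call.
- sign_off(): hands the job in; it is judged then, once.
The state is a dict: "t": time; "joints": joint angles; "dq": joint speeds; "joint_efforts": joint torques, N m; "tool_pos": TCP position; "eef_rot": TCP orientation; "force": force on the tool from outside, world axes, zero at the start; "moment": the same for the moment, N m; "gripper_width": finger opening in mm; "grip_force": force on a finger pad.
Only numpy, scipy, OpenCV 4.12 (cv2) and the standard library are available. Lean on these libraries where they do the work, as an engineer would, in place of code of your own. Each camera call takes 0.05 s, during which the arm holds its last target. There are 200 camera calls.

### The job

A rubber plug is left inside the brass cork-borer tube on the stand. Tip the purple bin well forward by its bar, take the orange-handled ejector rod off the forked rests at the back of the bin, and push the rod through the tube from the end away from the red tray, so that the plug drops out of the far end into the red tray. Leave the rod in the tube, pushed in up to its handle, and do not disturb the test-tube rack, spirit lamp, dish or lighter; the bin may stay tilted.

Things in the scene. Friction and masses are not known exactly. Their poses are not given: they have to be found in the camera images.
- unit: White housing of the tilt bin, 256 wide (its y), 178 high, fixed. Origin on the bench under the hinge line; x points into the housing, away from the robot, z up. White side walls reach from x=25 to 155, the clear blue-tinted roof (white front edge; underside 170, top 178 above the bench) from x=65 to 155; it covers the back of the shut bin; back wall 100 high. Hinge ears beside the bin: up to 38 high, x=-14 to 26.
- bin (a joint): Tilt of the purple bin, rad: 0 shut, 0.85 tipped fully forward (its top towards the housing's -x and down) at a stop. Friction hinge: stays where left; about 6 N at the bar moves it. Shut, from the hinge line: 230 wide, floor x=0 to 120, front panel 75 high, sides and back 60 high, all 4 thick.
- bin_hinge (a point): Mid point of the bin's hinge line, 24 above the bench, at the foot of the bin's front panel; the line runs along the housing's y.
- bin_bar (a point): Mid point of the round steel pull bar (10 diameter, 90 long along the housing's y) that stands above the bin's front panel on two end posts with a 25 gap under it. Shut: 105 above the hinge line (2 in front of it); it moves on an arc about the hinge line. The point turns with the bin: its z points from the hinge line to the bar.
- bin_rest (a point): Where the middle of the rod's handle lies in the bin: x=80, y=55, z=50 from the hinge line, bin shut; moves with the bin; its z points out of the bin's mouth (the way to lift the rod out). Two white forked rests hold the rod's steel shaft: 8 wide, at y=-70 and 10, slots 12 wide, open along z, bottom z=45, prong tops z=58.
- rod: Ejector rod, about 88 g: orange handle 26 diameter x 60 long, steel shaft 10 diameter x 110 long. Origin on its axis in mid handle; the shaft points along its -y, the tip at y=-140, the handle's shaft-side face at y=-30. It balances 66 from the handle's middle, on the shaft.
- rod_tip (a point): Tip of the rod's shaft, on its axis (axes as the rod).
- rod_face (a point): Centre of the handle's shaft-side face, 110 from the tip (axes as the rod).
- stand: Grey stand with the brass borer tube and the red catch tray, one fixed piece (place and yaw vary). Origin on the bench under the middle of the tube; the tube is level, along y, its axis 75 above the bench; 70 long, outer diameter 27, bore 20, open at both ends. The uprights under the tube are 34 wide. Red tray below the -y end: 120 along x, from y=-30 to y=-160, walls 22 high and 3 thick.
- borer_in (a point): Centre of the tube's mouth at its +y end, away from the tray, where the rod goes in (axes as the stand; push along -y).
- borer_out (a point): Centre of the tube's other end, over the tray (axes as the stand).
- tray_in (a point): Centre of the red tray's inner floor, 3 above the bench (axes as the stand).
- plug: Red-brown rubber plug, cylinder 16 diameter x 20 long, about 15 g, origin at its centre, axis along its y; at the start it lies inside the tube near the middle.
- rack: Bystander: wooden test-tube rack with tubes, 75 x 200 x 173 high, origin at the centre of its underside.
- lamp: Bystander: blue glass spirit lamp, 80 diameter, 106 high, origin at the centre of its underside.
- dish: Bystander: covered culture dish, 94 diameter, 19 high, origin at the centre of its underside.
- lighter: Bystander: lighter, about 150 x 22 x 12, lying flat, origin under its blue part's middle.
Mind the look-alikes: they are no part of the job. There is more than one size of the stand; the job needs the larger.

How it is judged:
By the outcome, as a careful person would: the job done as asked, in the order asked, and still so for the second after the job is handed in, with the robot touching nothing.
It also fails if it takes over 58 s, if anything falls off the work surface, if the arm or the gripper's body presses on something with over 40 N, if the wrist force passes 120 N, or if a joint passes its speed limit or range.

## Working session

There is one attempt and no reset: what is moved stays moved. The work goes in short steps, Python scripts to look and compute and a shell command to move; the robot and the scene stay as the last step left them, time stands still between calls to the robot, and variables do not carry over. Pictures are saved under pics/ and viewed, at most 14 in all, crops included, and the job is handed in when it is done.

```bash
mkdir -p pics; python3 - <<'E'
from cell import *
import cv2,json
for n in("scene","top"):
    im=get_image(n); cv2.imwrite(f"pics/{n}0.png",im)
    m=camera_model(n); print(n,m)
print(read_state())
E
```

```text
scene {'intrinsics': array([[428.9587495 ,   0.        , 253.57279134],
       [  0.        , 428.9587495 , 189.51535101],
       [  0.        ,   0.        ,   1.        ]]), 'rvec': array([ 1.52358073,  2.02852381, -0.84020719]), 'tvec': array([ 150.4827341 , -286.97662261, 1732.392078  ])}
top {'intrinsics': array([[479.96463757,   0.        , 261.82849599],
       [  0.        , 479.96463757, 195.73281725],
       [  0.        ,   0.        ,   1.        ]]), 'rvec': array([ 2.13025506, -2.17913234,  0.14735364]), 'tvec': array([  22.60319913,  533.25111874, 1503.07207351])}
{'t': 0.1, 'joints': array([ 1.33159415e+00,  3.53585904e-01,  1.63406554e+00,  5.24506397e-06,
        1.15519231e+00, -2.38664509e-03]), 'dq': array([-0.00122358, -0.00033067, -0.00204282, -0.00131244,  0.00141835,
        0.00149187]), 'joint_efforts': array([-7.99029203e-04, -5.94904017e+01, -3.34933019e+01,  6.98474958e-02,
        1.84900156e-02, -4.15371562e-05]), 'tool_pos': array([146.5138346 , 607.12182633, 213.93190975]), 'eef_rot': array([-7.77606151e-05,  1.18132304e-01,  9.92997667e-01, -6.20703995e-04]), 'force': array([-0.74137203,  0.03849829,  0.54039442]), 'moment': array([ 0.05379576,  0.01758905, -0.00896223]), 'grip_force': 0.0, 'gripper_width': 91.82070406640885}
```

View pics/scene0.png

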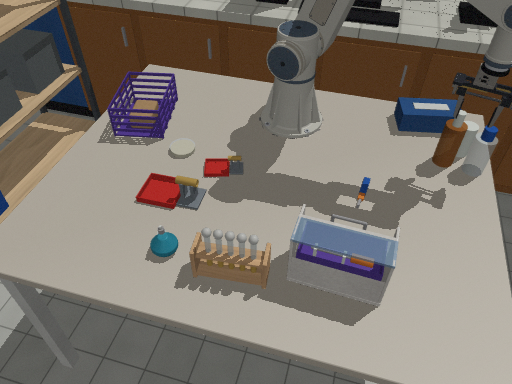

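View pics/top0.png

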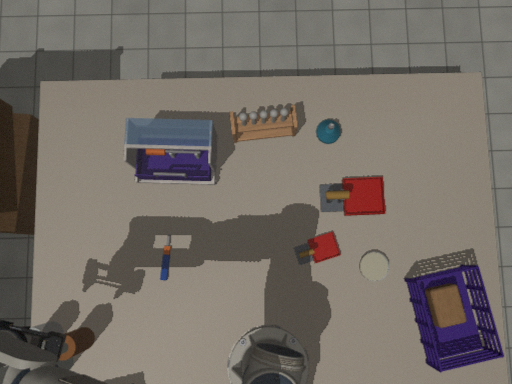

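The scene view shows the housing at about (343,255), the large stand at (175,190), and the rack, lamp and dish clear of the path between them. In the top view (up is +x, left is +y), the bin is at (172,150) with the orange handle at (155,152). The large tube is at (338,196), its tray on the right.

```bash
cat > h.py <<'E'
import numpy as np,cv2
from cell import *
def ray(n,uv):
    m=camera_model(n);R=cv2.Rodrigues(m["rvec"])[0];t=m["tvec"]
    d=R.T@np.linalg.inv(m["intrinsics"])@np.array([uv[0],uv[1],1.]);return -R.T@t,d
def at(n,uv,z):
    c,d=ray(n,uv);return c+d*(z-c[2])/d[2]
def two(a,b):  # a: scene px, b: top px
    (c1,d1),(c2,d2)=ray("scene",a),ray("top",b)
    A=np.stack([d1,-d2],1);s=np.linalg.lstsq(A,c2-c1,rcond=None)[0]
    p,q=c1+d1*s[0],c2+d2*s[1];return (p+q)/2,np.linalg.norm(p-q)
def px(n,P):
    m=camera_model(n);return cv2.projectPoints(np.array(P,float).reshape(-1,3),m["rvec"],m["tvec"],m["intrinsics"],None)[0].reshape(-1,2)
E
python3 - <<'E'
import cv2,numpy as np
t=cv2.imread("pics/top0.png");s=cv2.imread("pics/scene0.png")
c=lambda im,x,y,w,h:cv2.resize(im[y:y+h,x:x+w],(400,300),interpolation=cv2.INTER_CUBIC)
cv2.imwrite("pics/c1.png",np.vstack([np.hstack([c(t,120,110,100,75+15),c(s,285,205,120,90)]),np.hstack([c(t,310,170,80,60),c(s,130,160,80,60)])]))
E
```

```text
(no output)
```

View pics/c1.png

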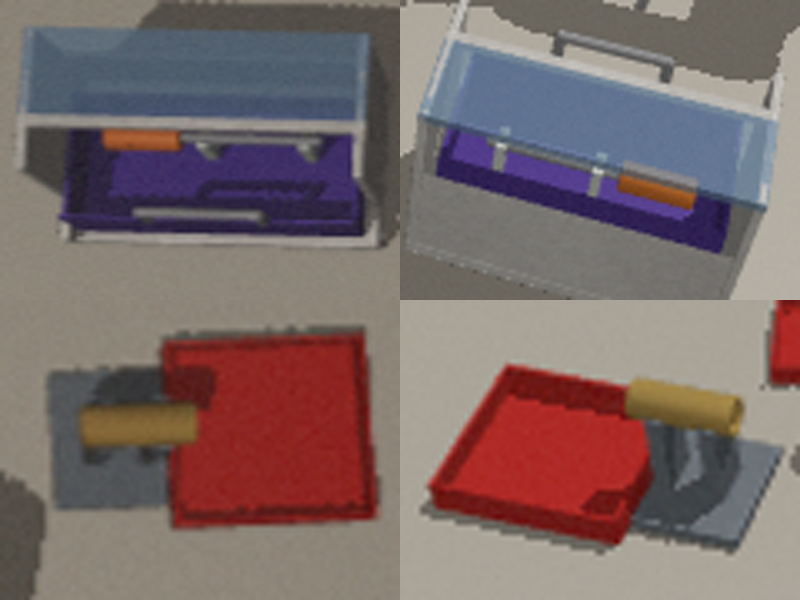

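Measuring by masks and two-view checks.

```bash
python3 - <<'E'
from h import *
t=cv2.imread("pics/top0.png");s=cv2.imread("pics/scene0.png")
np.set_printoptions(precision=1,suppress=True)
def blob(im,lo,hi,box):
    x,y,w,h=box;m=cv2.inRange(cv2.cvtColor(im,cv2.COLOR_BGR2HSV)[y:y+h,x:x+w],lo,hi)
    c=max(cv2.findContours(m,0,1)[0],key=cv2.contourArea);r=cv2.minAreaRect(c)
    return np.array(r[0])+[x,y],cv2.boxPoints(r)+[x,y],cv2.contourArea(c)
br=((15,90,60),(30,255,255))
for n,im,b in(("top",t,(310,170,80,60)),("scene",s,(130,160,80,60))):
    c,p,a=blob(im,*br,b);print(n,"tube",c,a,at(n,c,75 if n=="scene" else 82)); print(np.array([at(n,q,78) for q in p]))
    red=((0,150,60),(8,255,255));c,p,a=blob(im,*red,b);print(n,"tray",c,a,at(n,c,22));print(np.array([at(n,q,22) for q in p]))
print("tube2",two(blob(s,*br,(130,160,80,60))[0],blob(t,*br,(310,170,80,60))[0]))
o=((5,150,100),(14,255,255))
ct=blob(t,*o,(120,110,100,80));cs=blob(s,*o,(285,205,120,90));print("handle top",ct[0],ct[1],cs[0],cs[1],at("top",ct[0],80),two(cs[0],ct[0]))
print("bar",at("top",(169.75,174.8),134),at("scene",(349.2,220),131),two((349.2,220),(169.75,174.8)))
print("bar ends",at("top",(120+133/4,110+213/3.333),134),at("top",(120+265/4,110+219/3.333),134))
for nm,q in dict(bl=(25,30),br=(368,35),fl=(22,120),fr=(366,126)).items(): print(nm,at("top",(120+q[0]/4,110+q[1]/3.333),178))
for nm,q in dict(frontbaseL=(70,240),frontbaseR=(378,246)).items(): print(nm,at("top",(120+q[0]/4,110+q[1]/3.333),0))
for nm,q in dict(fl=(450-400,40),bl=(422-400,118),br=(765-400,207),fr=(775-400,122)).items(): print("sc",nm,at("scene",(285+q[0]/3.333,205+q[1]/3.333),178))
E
```

```text
top tube [337. 195.] 152.0 [ 524.5 -222.9   82. ]
[[ 538.3 -189.8   78. ]
 [ 536.8 -258.5   78. ]
 [ 511.6 -257.3   78. ]
 [ 513.2 -188.8   78. ]]
top tray [363.6 195.6] 1360.0 [ 528.3 -318.6   22. ]
[[ 587.6 -253.2   22. ]
 [ 590.7 -384.7   22. ]
 [ 469.6 -383.3   22. ]
 [ 466.7 -253.2   22. ]]
scene tube [186.3 181. ] 154.5 [ 529.  -226.8   75. ]
[[ 549.7 -259.3   78. ]
 [ 514.5 -269.2   78. ]
 [ 513.8 -190.9   78. ]
 [ 548.7 -182.6   78. ]]
scene tray [158.9 189.7] 1044.0 [ 542.8 -324.    22. ]
[[ 610.6 -375.5   22. ]
 [ 473.  -423.    22. ]
 [ 471.4 -269.7   22. ]
 [ 606.7 -233.6   22. ]]
tube2 (array([ 526.3, -226.3,   72.3]), np.float64(3.577763267065482))
handle top [155.  151.5] [[146. 149.]
 [164. 149.]
 [164. 154.]
 [146. 154.]] [361.5 262.2] [[350.1 261.4]
 [351.2 257.1]
 [372.8 262.9]
 [371.7 267.2]] [675.7 343.8  80. ] (array([679.7, 344.7,  63.7]), np.float64(5.173710192584352))
bar [590.4 287.  134. ] [600.4 288.5 131. ] (array([592.5, 289. , 122.5]), np.float64(0.3664340119991147))
bar ends [594.2 336.8 134. ] [586.5 237.4 134. ]
bl [753.2 408.1 178. ]
br [743.  153.9 178. ]
fl [671.3 409.2 178. ]
fr [660.3 156.2 178. ]
frontbaseL [593.1 418.2   0. ]
frontbaseR [581.4 165.    0. ]
sc fl [669.4 161.7 178. ]
sc bl [751.2 157.4 178. ]
sc br [761.2 407.  178. ]
sc fr [681.4 410.2 178. ]
```

```bash
R='x'; python3 -m pendant '{"angular":[[0,0,-0.11],[0,0,-0.11],[0,0,-0.11],[0,0,-0.11],[0,0,-0.11]],"slide":[[0.8,-0.57,0],[0.8,-0.57,0],[0.8,-0.57,0],[0.8,-0.57,0],[0.8,-0.57,0]],"claw":[-0.1,-0.1,-0.1,-0.1,-0.1]}' 20
python3 -m pendant '{"angular":[[0,0,-0.11],[0,0,-0.11],[0,0,-0.11],[0,0,0],[0,0,0]],"slide":[[0.8,-0.57,0],[0.8,-0.57,0],[0.8,-0.57,0],[0.8,-0.57,0],[0.8,-0.57,0]],"claw":[-0.1,-0.1,-0.1,-0.1,-0.1]}'
python3 -m pendant '{"angular":[[0,0,0],[0,0,0],[0,0,0],[0,0,0],[0,0,0]],"slide":[[0.8,-0.57,0],[0.8,-0.57,0],[0.8,-0.57,0],[0.8,-0.57,0],[0,0,0]],"claw":[-0.1,-0.1,-0.1,-0.1,-0.1]}'
python3 - <<'E'
from h import *
np.set_printoptions(precision=1,suppress=True)
print(ray("top",(0,0))[0],ray("scene",(0,0))[0],at("top",(337,195),75),at("top",(169.75,174.8),129),at("scene",(349.2,220),129))
for n in("top","scene"): cv2.imwrite(f"pics/{n}1.png",get_image(n))
c=lambda im,x,y,w,h:cv2.resize(im[y:y+h,x:x+w],(400,400),interpolation=cv2.INTER_CUBIC)
cv2.imwrite("pics/c2.png",np.hstack([c(cv2.imread("pics/top1.png"),120,110,100,100),c(cv2.imread("pics/scene1.png"),285,170,120,120)]))
E
```

```text
t: 0.72
tool_pos: [307.4, 492.6, 214.3]
eef_rot: [0.0, 0.525, 0.851, -0.0]
force: [0.7, 0.9, -1.0]
gripper_width: 50.9
grip_force: 0.0
t: 1.35
tool_pos: [467.4, 378.6, 214.3]
eef_rot: [-0.0, 0.724, 0.69, -0.0]
force: [1.3, 0.2, 1.1]
gripper_width: 50.3
grip_force: 0.0
t: 1.98
tool_pos: [596.2, 286.6, 213.9]
eef_rot: [0.0, 0.725, 0.689, -0.0]
force: [-0.8, -0.0, 0.1]
gripper_width: 50.3
grip_force: 0.0
[ 330.6   19.2 1560.3] [1417.8  247.9 1017.1] [ 525.4 -224.1   75. ] [591.3 288.  129. ] [598.6 288.6 129. ]
```

View pics/c2.png

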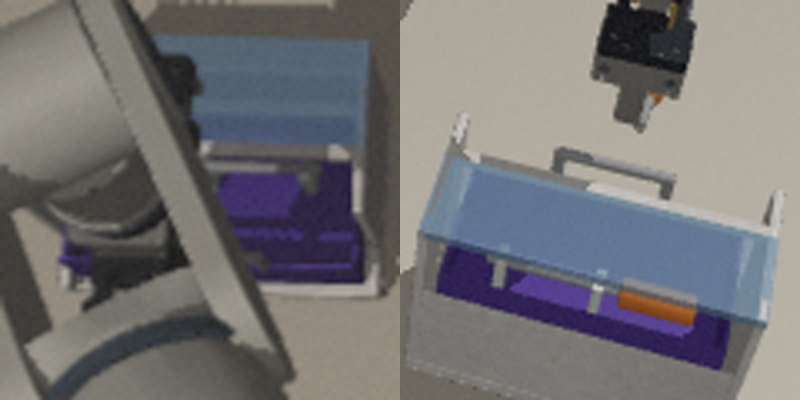

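The right crop shows the gripper over the bar, with fingertips at about (635,120) and the bar at (614,165). The fingers straddle the bar in x, so I descend and grip.

```bash
python3 -m pendant '{"angular":[[0,0,0],[0,0,0],[0,0,0],[0,0,0],[0,0,0]],"slide":[[0,0,-0.7],[0,0,-0.7],[0,0,-0.6],[0,0,-0.5],[0,0,0]],"claw":[-0.1,-0.1,-0.1,-0.1,-0.1]}' 20
python3 -m pendant '{"angular":[[0,0,0],[0,0,0],[0,0,0],[0,0,0],[0,0,0]],"slide":[[0,0,0],[0,0,0],[0,0,0],[0,0,0],[0,0,0]],"claw":[1,1,1,1,1]}' 20
```

```text
t: 2.7
tool_pos: [593.0, 288.4, 113.1]
eef_rot: [-0.001, 0.724, 0.69, -0.001]
force: [-0.5, -0.4, -0.4]
gripper_width: 50.8
grip_force: 0.0
t: 3.32
tool_pos: [595.3, 288.4, 115.0]
eef_rot: [0.0, 0.724, 0.69, 0.001]
force: [2.4, -0.6, 0.7]
gripper_width: 9.4
grip_force: 20.0
```

```bash
python3 -m pendant '{"angular":[[0,0,0],[0,0,0],[0,0,0],[0,0,0],[0,0,0]],"slide":[[-0.22,0.01,-0.01],[-0.22,0.01,-0.04],[-0.215,0.01,-0.05],[-0.215,0.01,-0.07],[-0.2,0.01,-0.09]],"claw":[1,1,1,1,1]}' 20
python3 -m pendant '{"angular":[[0,0,0],[0,0,0],[0,0,0],[0,0,0],[0,0,0]],"slide":[[-0.2,0.01,-0.1],[-0.18,0.01,-0.125],[-0.18,0.01,-0.135],[-0.14,0.005,-0.135],[-0.14,0.005,-0.14]],"claw":[1,1,1,1,1]}' 20
python3 -m pendant '{"angular":[[0,0,0],[0,0,0]],"slide":[[0,0,0],[0,0,0]],"claw":[1,1]}' 20
```

```text
t: 3.95
tool_pos: [554.2, 290.7, 105.8]
eef_rot: [0.001, 0.724, 0.69, 0.002]
force: [5.8, -1.1, 3.5]
gripper_width: 9.3
grip_force: 20.0
t: 4.58
tool_pos: [519.7, 292.7, 79.5]
eef_rot: [0.001, 0.724, 0.69, 0.002]
force: [5.5, 0.9, 2.6]
gripper_width: 9.2
grip_force: 20.0
t: 4.82
tool_pos: [518.7, 292.7, 78.6]
eef_rot: [-0.0, 0.724, 0.69, 0.001]
force: [4.8, 2.5, -1.0]
gripper_width: 9.0
grip_force: 20.0
```

```bash
python3 -m pendant '{"angular":[[0,0,0],[0,0,0],[0,0,0],[0,0,0],[0,0,0]],"slide":[[0,0,0],[0,0,0],[0,0,0.6],[0,0,1],[-0.3,0,1]],"claw":[0.48,0.48,0.48,0.48,0.48]}' 20
python3 -m pendant '{"angular":[[0,0,0],[0,0,0],[0,0,0],[0,0,0],[0,0,0]],"slide":[[-1,0,0.8],[-1,0,0],[-1,0,0],[-1,0,0],[0,0,0]],"claw":[0.13,0.13,0.13,0.13,0.13]}' 20
python3 - <<'E'
from h import *
for n in("top","scene"): cv2.imwrite(f"pics/{n}2.png",get_image(n))
c=lambda im,x,y,w,h:cv2.resize(im[y:y+h,x:x+w],(400,400),interpolation=cv2.INTER_CUBIC)
cv2.imwrite("pics/c3.png",np.hstack([c(cv2.imread("pics/top2.png"),120,110,100,100),c(cv2.imread("pics/scene2.png"),290,190,100,100)]))
E
```

```text
t: 5.45
tool_pos: [505.7, 291.6, 183.3]
eef_rot: [-0.0, 0.724, 0.69, -0.001]
force: [0.2, 0.7, 0.3]
gripper_width: 24.1
grip_force: 0.0
t: 6.08
tool_pos: [343.6, 291.2, 214.5]
eef_rot: [-0.0, 0.723, 0.69, -0.001]
force: [0.9, -0.1, -0.0]
gripper_width: 40.0
grip_force: 0.0
```

View pics/c3.png

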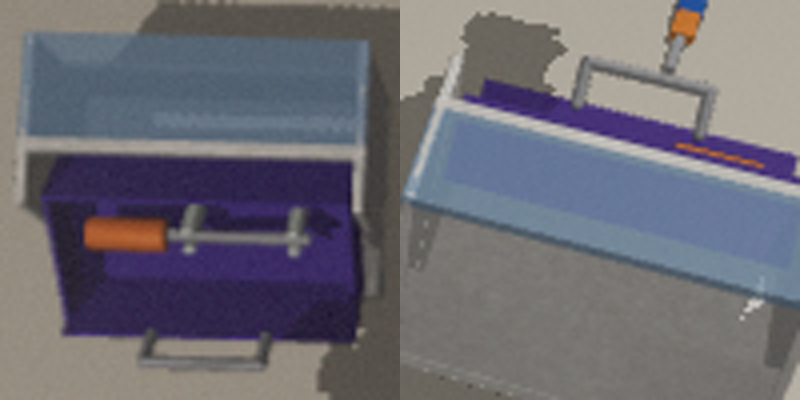

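The bin is tipped with its bar forward at crop (205,362). The orange handle is exposed at crop (125,235), which is top pixel (151.3,168.8), and the shaft runs to (308,241).

```bash
python3 - <<'E'
from h import *
np.set_printoptions(precision=1,suppress=True)
im=cv2.imread("pics/top2.png");m=cv2.inRange(cv2.cvtColor(im,cv2.COLOR_BGR2HSV)[130:200,130:180],(4,140,80),(15,255,255))
c=max(cv2.findContours(m,0,1)[0],key=cv2.contourArea);p=cv2.minAreaRect(c);b=cv2.boundingRect(c);print(np.array(p[0])+[130,130],p,b)
C=np.array([130+b[0]+b[2]/2-.5,130+b[1]+b[3]/2-.5])
for z in(112,117,122): print(z,at("top",C,z))
print("tip",at("top",(197,170.2),117),"tip expected from handle")
print("bar",at("top",(171,200.3),93.4))
for th in(.78,.83,.85):
    s,k=np.sin(th),np.cos(th);print(th,"rest",80*k-50*s,80*s+50*k+24,"bar",-105*s-2*k,105*k-2*s+24)
E
```

```text
[151.  168.5] ((21.0, 38.5), (7.0, 20.0), 90.0) (11, 35, 21, 8)
112 [615.3 348.7 112. ]
117 [614.3 347.5 117. ]
122 [613.3 346.4 122. ]
tip [605.9 207.1 117. ] tip expected from handle
bar [518.  290.6  93.4]
0.78 rest 21.709112080961674 115.80803043664667 bar -75.26616609206762 97.23936265288829
0.83 rest 17.09349225020324 116.77829769236038 bar -78.83254548668862 93.38609206526311
0.85 rest 15.234631413783944 117.10158970547252 bar -80.20440883150069 91.79566950764254
```

```bash
python3 -m pendant '{"angular":[[-0.005,-0.1056,0],[-0.005,-0.1056,0],[-0.005,-0.1056,0],[-0.005,-0.1056,0],[-0.005,-0.1056,0]],"slide":[[0.8,0.24,0],[0.8,0.24,0],[0.8,0.24,-0.2],[0.8,0.24,-0.2],[0.8,0.24,-0.2]],"claw":[0.13,0.13,0.13,0.13,0.13]}' 20
python3 -m pendant '{"angular":[[0,0,0],[0,0,0]],"slide":[[0.7,0.24,-0.2],[0,0,0]],"claw":[0.13,0.13]}' 20
python3 - <<'E'
from h import *
from scipy.spatial.transform import Rotation as Ro
q=read_state()["eef_rot"];print(Ro.from_quat(q,scalar_first=True).as_matrix().round(3))
E
```

```text
t: 6.8
tool_pos: [493.8, 330.0, 194.1]
eef_rot: [0.271, 0.676, 0.638, 0.248]
force: [0.8, -0.6, -0.2]
gripper_width: 40.1
grip_force: 0.0
t: 7.05
tool_pos: [521.9, 338.9, 185.0]
eef_rot: [0.271, 0.677, 0.639, 0.246]
force: [0.3, 0.1, -0.1]
gripper_width: 40.1
grip_force: 0.0
[[ 0.064  0.732  0.678]
 [ 0.998 -0.038 -0.053]
 [-0.013  0.68  -0.733]]
```

```bash
python3 -m pendant '{"angular":[[-0.003,-0.053,0],[0,0,0]],"slide":[[0.61,0.25,-0.25],[0,0,0]],"claw":[0.13,0.13]}' 20
python3 - <<'E'
from h import *
from scipy.spatial.transform import Rotation as Ro
s=read_state();M=Ro.from_quat(s["eef_rot"],scalar_first=True).as_matrix();print(M.round(3))
T=s["tool_pos"];print(T, "along z to go", (np.array([620.2,345.8,107.3])-T).round(1), (M.T@(np.array([620.2,345.8,107.3])-T)).round(1))
cv2.imwrite("pics/s3.png",get_image("scene"));im=get_image("top");cv2.imwrite("pics/t3.png",im)
c=lambda im,x,y,w,h:cv2.resize(im[y:y+h,x:x+w],(400,400),interpolation=cv2.INTER_CUBIC)
cv2.imwrite("pics/c4.png",np.hstack([c(im,110,110,120,120),c(cv2.imread("pics/s3.png"),280,150,120,120)]))
E
```

```text
t: 7.3
tool_pos: [543.6, 352.1, 182.4]
eef_rot: [0.296, 0.669, 0.628, 0.264]
force: [-0.5, 0.4, 0.9]
gripper_width: 39.8
grip_force: 0.0
[[ 0.07   0.684  0.726]
 [ 0.997 -0.035 -0.064]
 [-0.018  0.728 -0.685]]
[543.58055802 352.11970738 182.42146332] along z to go [ 76.6  -6.3 -75.1] [  0.4  -2.  107.5]
```

View pics/c4.png

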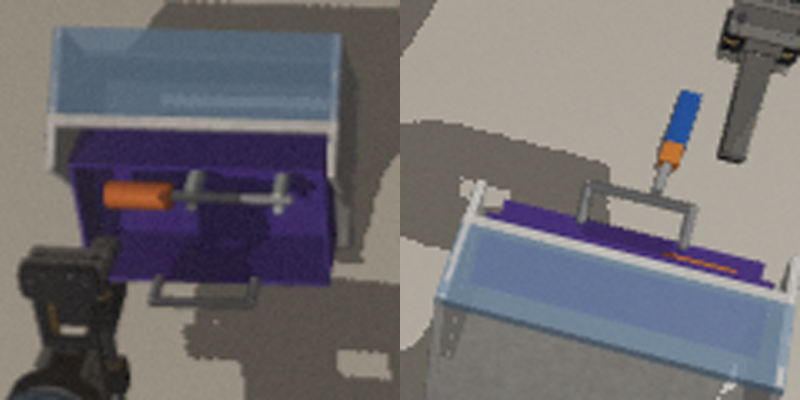

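The top crop shows the open fingers short of the bin at (105,245), in line with the handle at (138,195). In the scene crop the fingertips hang clear at (732,158). I go in along the bin's z direction.

```bash
python3 -m pendant '{"angular":[[0,0,0],[0,0,0],[0,0,0],[0,0,0]],"slide":[[0.454,-0.04,-0.428],[0.454,-0.04,-0.428],[0.454,-0.04,-0.428],[0,0,0]],"claw":[0.13,0.13,0.13,0.13]}' 20
python3 - <<'E'
from h import *
from scipy.spatial.transform import Rotation as Ro
s=read_state();M=Ro.from_quat(s["eef_rot"],scalar_first=True).as_matrix();print(M.round(3))
T=s["tool_pos"];print(T, (M.T@(np.array([620.2,345.8,107.3])-T)).round(1))
t=get_image("top");sc=get_image("scene")
t=t.copy();sc=sc.copy()
for n,im in(("top",t),("scene",sc)):
    for P in (T,T+M[:,1]*20,T-M[:,1]*20,(615.5,346,117)): 
        u=px(n,P)[0].round().astype(int);im[u[1],u[0]]=(0,255,0)
c=lambda im,x,y,w,h:cv2.resize(im[y:y+h,x:x+w],(400,400),interpolation=cv2.INTER_NEAREST)
cv2.imwrite("pics/c5.png",np.hstack([c(t,120,130,80,80),c(sc,320,180,80,80)]))
E
```

```text
t: 7.9
tool_pos: [598.7, 355.5, 146.7]
eef_rot: [0.29, 0.677, 0.63, 0.247]
force: [0.2, 0.7, -0.3]
gripper_width: 39.9
grip_force: 0.0
[[ 0.085  0.709  0.7  ]
 [ 0.996 -0.038 -0.082]
 [-0.031  0.704 -0.71 ]]
[598.74802101 355.4962732  146.66061623] [ -6.6 -12.1  43.7]
```

View pics/c5.png

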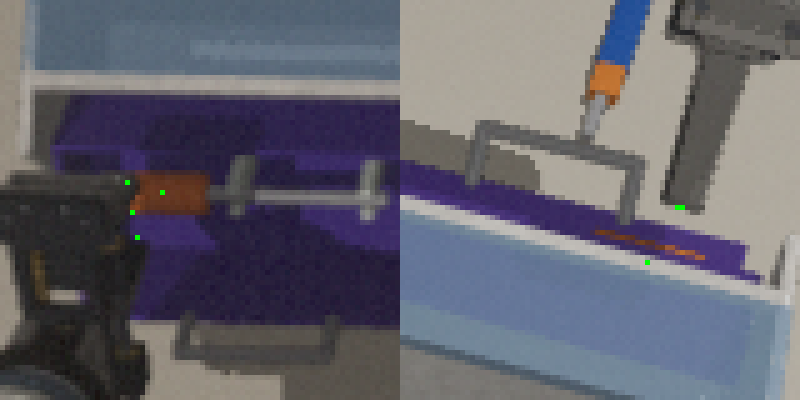

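The top crop confirms the handle point: the projected dot at (162,192) sits on the handle. But the pose lagged in this move, so I check for a joint limit.

```bash
python3 -m pendant '{"angular":[[0,0,0],[0,0,0]],"slide":[[0,0,0],[0,0,0]],"claw":[0.13,0.13]}' 20
python3 -c "
from cell import *
s=read_state();print(s['joints'].round(3),s['dq'].round(3),s['joint_efforts'].round(1))"
```

```text
t: 8.25
tool_pos: [597.0, 356.4, 148.3]
eef_rot: [0.29, 0.676, 0.63, 0.248]
force: [0.3, -0.0, 1.2]
gripper_width: 40.1
grip_force: 0.0
[ 0.837  0.423  1.994 -1.295  0.639  1.971] [-0.002 -0.001 -0.001 -0.001 -0.001 -0.001] [ -0.1 -55.1 -24.5  -2.1   1.6   0.1]
```

j4 is at its limit, because the tool azimuth is far off the arm plane. I fit a small kinematic model to see what extra lean along the rod (about the closing axis) would free it.

```bash
cat > k.py <<'E'
from h import *
from scipy.spatial.transform import Rotation as Ro
from scipy.optimize import least_squares
def fk(q,p):
    a1,d,l2,l3,e,L=p;c=np.cos;s=np.sin;t=q[1]+q[2]
    r=a1+l2*s(q[1])+l3*s(t)+e*c(t);z=d+l2*c(q[1])+l3*c(t)-e*s(t)
    W=np.array([r*c(q[0]),r*s(q[0]),z])
    R=Ro.from_euler("ZYZYZ",[q[0],t,q[3],q[4],q[5]])
    M=R.as_matrix();return W+L*M[:,2],M
D=[([1.3316,.35359,1.63407,0,1.15519,-.00239],[146.51,607.12,213.93])]
s=read_state();D.append((s["joints"],s["tool_pos"]))
f=lambda p:np.concatenate([fk(q,p)[0]-T for q,T in D]+[(p-[0,300,450,400,0,356])*.003])
p=least_squares(f,[0,300,450,400,0,356.]).x
def ik(T,M,q0):
    lo=np.array([-2.63,-.92,.06,-9,0,-9]);hi=np.array([2.63,2.1,2.66,9,2.69,9])
    g=lambda q:np.concatenate([(fk(q,p)[0]-T)/100,(fk(q,p)[1]@Mc-M).ravel()*2])
    r=least_squares(g,np.clip(q0,lo+1e-3,hi-1e-3),bounds=(lo,hi));return r.x,r.cost
S=Ro.from_quat(s["eef_rot"],scalar_first=True).as_matrix()
Mc=fk(s["joints"],p)[1].T@S
E
python3 - <<'E'
from k import *
np.set_printoptions(precision=3,suppress=True)
print(p,[np.linalg.norm(fk(q,p)[0]-T) for q,T in D]);print(Mc)
H=np.array([615.5,346,117])
for th in(.83,.75,.65):
  for lean in(0,.15,.25,.35):
    ya=np.array([.045,.999,0]);xa=np.array([.999,-.045,0]);zt=np.sin(th)*xa-np.cos(th)*np.array([0,0,1]);yt=np.cos(th)*xa+np.sin(th)*np.array([0,0,1])
    z2=np.cos(lean)*zt+np.sin(lean)*ya;x2=np.cross(yt,z2);M=np.stack([x2,yt,z2],1)
    for off in(10,-80):
      q,c=ik(H+z2*off,M,s["joints"]);print(th,lean,off,q,c.round(5))
E
```

```text
Traceback (most recent call last):
  File "k.py", line 13, in <module>
    p=least_squares(f,[0,300,450,400,0,356.]).x
      ~~~~~~~~~~~~~^^^^^^^^^^^^^^^^^^^^^^^^^^
  File "k.py", line 12, in <lambda>
    f=lambda p:np.concatenate([fk(q,p)[0]-T for q,T in D]+[(p-[0,300,450,400,0,356])*.003])
                               ~~^^^^^
  File "k.py", line 8, in fk
    R=Ro.from_euler("ZYZYZ",[q[0],t,q[3],q[4],q[5]])
  File "scipy/spatial/transform/_rotation.pyx", line 1413, in scipy.spatial.transform._rotation.Rotation.from_euler
ValueError: Expected axis specification to be a non-empty string of upto 3 characters, got ZYZYZ
```

```bash
sed -i 's/R=Ro.from_euler("ZYZYZ",\[q\[0\],t,q\[3\],q\[4\],q\[5\]\])/R=Ro.from_euler("ZY",[q[0],t])*Ro.from_euler("ZYZ",q[3:])/' k.py
cat > a.py <<'E'
from k import *
np.set_printoptions(precision=3,suppress=True)
print(p,[np.linalg.norm(fk(q,p)[0]-T) for q,T in D]);print(Mc)
H=np.array([615.5,346,117])
for th in(.83,.75,.65):
  for lean in(0,.15,.25,.35):
    ya=np.array([.045,.999,0]);xa=np.array([.999,-.045,0]);zt=np.sin(th)*xa-np.cos(th)*np.array([0,0,1]);yt=np.cos(th)*xa+np.sin(th)*np.array([0,0,1])
    z2=np.cos(lean)*zt+np.sin(lean)*ya;x2=np.cross(yt,z2);M=np.stack([x2,yt,z2],1)
    for off in(10,-80):
      q,c=ik(H+z2*off,M,s["joints"]);print(th,lean,off,q,c.round(5))
E
python3 a.py
```

```text
[ 27.694 351.397 488.21  488.22   44.861 356.779] [np.float64(1.5013647856722687), np.float64(0.004032206776260916)]
[[ 0. -1.  0.]
 [ 1.  0.  0.]
 [-0.  0.  1.]]
0.83 0 10 [ 0.782  0.509  2.026 -1.618  0.575  2.26 ] 0.0
0.83 0 -80 [ 0.887  0.327  2.114 -1.405  0.645  2.102] 0.0
0.83 0.15 10 [ 0.703  0.475  2.106 -2.014  0.443  2.576] 0.0
0.83 0.15 -80 [ 0.787  0.263  2.223 -1.73   0.46   2.336] 0.0
0.83 0.25 10 [ 0.641  0.464  2.148 -2.396  0.395  2.894] 0.0
0.83 0.25 -80 [ 0.701  0.239  2.282 -2.113  0.362  2.645] 0.0
0.83 0.35 10 [ 0.572  0.466  2.18  -2.825  0.4    3.253] 0.0
0.83 0.35 -80 [ 0.601  0.233  2.326 -2.677  0.326  3.121] 0.0
0.75 0 10 [ 0.755  0.486  1.993 -1.417  0.517  2.039] 0.0
0.75 0 -80 [ 0.846  0.299  2.071 -1.205  0.604  1.871] 0.0
0.75 0.15 10 [ 0.676  0.449  2.072 -1.783  0.347  2.334] 0.0
0.75 0.15 -80 [ 0.746  0.234  2.176 -1.435  0.387  2.019] 0.0
0.75 0.25 10 [ 0.615  0.438  2.114 -2.239  0.27   2.734] 0.0
0.75 0.25 -80 [ 0.661  0.208  2.234 -1.779  0.248  2.296] 0.0
0.75 0.35 10 [ 0.548  0.438  2.146 -2.855  0.264  3.287] 0.0
0.75 0.35 -80 [ 0.565  0.201  2.278 -2.609  0.17   3.05 ] 0.0
0.65 0 10 [ 0.719  0.468  1.945 -1.117  0.485  1.719] 0.0
0.65 0 -80 [ 0.795  0.283  2.007 -0.935  0.594  1.569] 0.0
0.65 0.15 10 [ 0.642  0.429  2.023 -1.31   0.277  1.851] 0.0
0.65 0.15 -80 [ 0.694  0.217  2.11  -0.969  0.363  1.533] 0.0
0.65 0.25 10 [ 0.583  0.417  2.065 -1.687  0.146  2.181] 0.0
0.65 0.25 -80 [ 0.613  0.191  2.165 -0.974  0.198  1.481] 0.0
0.65 0.35 10 [ 0.519  0.417  2.097 -2.998  0.099  3.438] 0.0
0.65 0.35 -80 [ 0.522  0.182  2.209 -0.596  0.029  1.038] 0.0
```

```bash
sed -i 's/for th in(.83,.75,.65)/for th in(.86,.83,.78)/; s/for lean in(0,.15,.25,.35)/for lean in(-.15,-.25,-.35,-.45)/' a.py; python3 a.py | tail -24
```

```text
0.86 -0.15 10 [ 0.852  0.573  1.938 -1.429  0.756  2.145] 0.0
0.86 -0.15 -80 [ 0.971  0.425  1.999 -1.27   0.847  2.049] 0.0
0.86 -0.25 10 [ 0.882  0.617  1.864 -1.311  0.865  2.061] 0.0
0.86 -0.25 -80 [ 1.001  0.491  1.905 -1.176  0.966  1.99 ] 0.0
0.86 -0.35 10 [ 0.904  0.667  1.786 -1.22   0.977  1.998] 0.0
0.86 -0.35 -80 [ 1.022  0.561  1.805 -1.103  1.084  1.942] 0.0
0.86 -0.45 10 [ 0.921  0.721  1.702 -1.148  1.09   1.948] 0.0
0.86 -0.45 -80 [ 1.035  0.636  1.7   -1.047  1.2    1.902] 0.0
0.83 -0.15 10 [ 0.842  0.563  1.928 -1.377  0.738  2.082] 0.0
0.83 -0.15 -80 [ 0.957  0.413  1.986 -1.22   0.833  1.985] 0.0
0.83 -0.25 10 [ 0.873  0.608  1.855 -1.267  0.852  2.006] 0.0
0.83 -0.25 -80 [ 0.988  0.48   1.892 -1.135  0.956  1.933] 0.0
0.83 -0.35 10 [ 0.896  0.659  1.777 -1.183  0.967  1.948] 0.0
0.83 -0.35 -80 [ 1.01   0.552  1.793 -1.07   1.077  1.892] 0.0
0.83 -0.45 10 [ 0.913  0.714  1.694 -1.117  1.082  1.903] 0.0
0.83 -0.45 -80 [ 1.024  0.627  1.689 -1.018  1.195  1.856] 0.0
0.78 -0.15 10 [ 0.826  0.549  1.909 -1.285  0.714  1.973] 0.0
0.78 -0.15 -80 [ 0.933  0.397  1.962 -1.134  0.816  1.875] 0.0
0.78 -0.25 10 [ 0.857  0.595  1.837 -1.19   0.834  1.91 ] 0.0
0.78 -0.25 -80 [ 0.966  0.465  1.87  -1.065  0.944  1.838] 0.0
0.78 -0.35 10 [ 0.881  0.647  1.76  -1.119  0.954  1.864] 0.0
0.78 -0.35 -80 [ 0.99   0.538  1.772 -1.012  1.069  1.807] 0.0
0.78 -0.45 10 [ 0.899  0.703  1.678 -1.063  1.073  1.827] 0.0
0.78 -0.45 -80 [ 1.006  0.615  1.669 -0.97   1.19   1.78 ] 0.0
```

A lean of −0.35 (gripper body towards +y) brings j4 back inside its range, so I retarget to that pose, backed off.

```bash
cat > go.py <<'E'
from k import *
import sys
np.set_printoptions(precision=3,suppress=True)
def pose(th,lean,sl=.045):
    ya=np.array([sl,1,0])/np.hypot(1,sl);xa=np.array([ya[1],-ya[0],0]);Z=np.array([0,0,1.])
    zt=np.sin(th)*xa-np.cos(th)*Z;yt=np.cos(th)*xa+np.sin(th)*Z
    z2=np.cos(lean)*zt+np.sin(lean)*ya;return np.stack([np.cross(yt,z2),yt,z2],1)
def delta(T,M):
    dr=Ro.from_matrix(M@S.T).as_rotvec()/(np.pi/2);dp=(T-s["tool_pos"])/40
    print("ang",dr,"rows>=",np.abs(np.linalg.norm(dr))/.1,"slide",dp,"tool frame mm",M.T@(dp*40))
    print("ik",ik(T,M,s["joints"]))
E
python3 - <<'E'
from go import *
M=pose(.81,-.35);H=np.array([615.5,346,117])
delta(H+M[:,2]*(-70)-2*M[:,1],M)
E
```

```text
ang [-0.138 -0.011 -0.135] rows>= 1.9313575806902554 slide [-0.733  0.395  0.316] tool frame mm [  3.135 -11.541 -33.552]
ik (array([ 0.991,  0.558,  1.787, -1.059,  1.059,  1.868]), np.float64(4.285080752505045e-27))
```

```bash
python3 -m pendant '{"angular":[[-0.046,-0.004,-0.045],[-0.046,-0.004,-0.045],[-0.046,-0.003,-0.045],[0,0,0]],"slide":[[-0.25,0.13,0.11],[-0.25,0.13,0.11],[-0.23,0.13,0.1],[0,0,0]],"claw":[0.13,0.13,0.13,0.13]}' 20
python3 - <<'E'
from go import *
M=pose(.81,-.35);H=np.array([615.5,346,117])
delta(H+M[:,2]*(-70)-2*M[:,1],M);delta(H+M[:,2]*(10)-2*M[:,1],M)
E
```

```text
t: 8.75
tool_pos: [567.7, 374.2, 160.6]
eef_rot: [0.391, 0.701, 0.576, 0.153]
force: [0.2, -0.7, -0.3]
gripper_width: 39.9
grip_force: 0.0
ang [-0.     0.    -0.001] rows>= 0.013277127909103072 slide [-0.001 -0.05   0.007] tool frame mm [-1.923  0.225  0.519]
ik (array([ 0.992,  0.539,  1.808, -1.059,  1.059,  1.87 ]), np.float64(1.773478915186381e-30))
ang [-0.     0.    -0.001] rows>= 0.013277127909103072 slide [ 1.327 -0.796 -1.288] tool frame mm [-1.923  0.225 80.519]
ik (array([ 0.893,  0.634,  1.795, -1.16 ,  0.961,  1.922]), np.float64(5.249140424889766e-22))
```

```bash
python3 -m pendant '{"angular":[[0,0,0],[0,0,0],[0,0,0],[0,0,0]],"slide":[[0.275,-0.165,-0.267],[0.275,-0.165,-0.267],[0.275,-0.165,-0.267],[0,0,0]],"claw":[0.13,0.13,0.13,0.13]}' 20
python3 -m pendant '{"angular":[[0,0,0],[0,0,0],[0,0,0]],"slide":[[0.125,-0.075,-0.122],[0.125,-0.075,-0.122],[0,0,0]],"claw":[0.13,0.13,0.13]}' 20
python3 - <<'E'
from go import *
M=pose(.81,-.35);H=np.array([615.5,346,117])
delta(H+M[:,2]*(10)-2*M[:,1],M)
t=get_image("top").copy();sc=get_image("scene").copy()
T=s["tool_pos"]
for n,im in(("top",t),("scene",sc)):
    for P in (T,T+M[:,1]*20,T-M[:,1]*20,H): 
        u=px(n,P)[0].round().astype(int);im[u[1],u[0]]=(0,255,0)
c=lambda im,x,y,w,h:cv2.resize(im[y:y+h,x:x+w],(400,400),interpolation=cv2.INTER_NEAREST)
cv2.imwrite("pics/c6.png",np.hstack([c(t,120,130,80,80),c(sc,320,180,80,80)]))
E
```

```text
t: 9.25
tool_pos: [601.7, 349.9, 127.4]
eef_rot: [0.392, 0.702, 0.575, 0.151]
force: [-0.2, -0.5, -2.0]
gripper_width: 39.8
grip_force: 0.0
t: 9.62
tool_pos: [611.2, 345.7, 118.6]
eef_rot: [0.391, 0.702, 0.576, 0.152]
force: [-0.1, -0.5, -0.4]
gripper_width: 39.7
grip_force: 0.0
ang [ 0.001 -0.     0.001] rows>= 0.008366934836179545 slide [ 0.24  -0.085 -0.238] tool frame mm [ 1.885 -0.176 13.805]
ik (array([ 0.892,  0.628,  1.803, -1.16 ,  0.96 ,  1.923]), np.float64(5.288806048904121e-22))
```

View pics/c6.png

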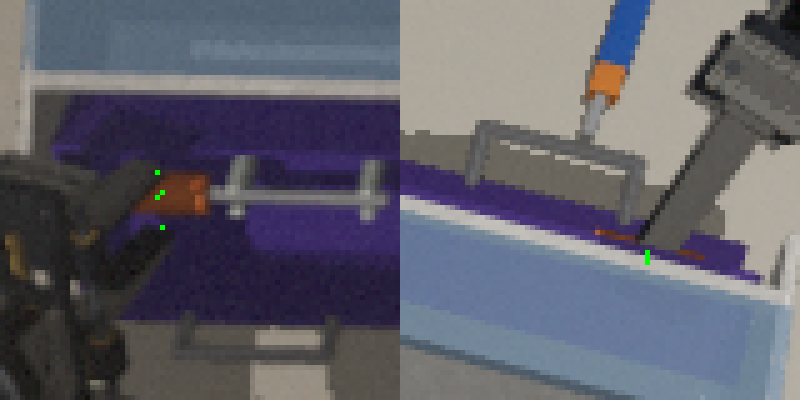

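The top crop shows the fingers straddling the handle, with tips at (157,172) and (162,227) around the handle centre (178,194), and no contact force. I add a slight +1.5 mm shift and go down the rest.

```bash
python3 -m pendant '{"angular":[[0,0,0],[0,0,0],[0,0,0],[0,0,0]],"slide":[[0.09,-0.028,-0.07],[0.09,-0.028,-0.07],[0.09,-0.028,-0.07],[0,0,0]],"claw":[0.13,0.13,0.13,0.13]}' 20
python3 -m pendant '{"angular":[[0,0,0],[0,0,0],[0,0,0],[0,0,0]],"slide":[[0,0,0],[0,0,0],[0,0,0],[0,0,0]],"claw":[1,1,1,1]}' 40
```

```text
t: 10.22
tool_pos: [622.0, 342.4, 110.2]
eef_rot: [0.391, 0.702, 0.576, 0.152]
force: [0.5, 0.6, -0.9]
gripper_width: 40.1
grip_force: 0.0
t: 10.72
tool_pos: [621.9, 342.7, 110.7]
eef_rot: [0.391, 0.702, 0.576, 0.152]
force: [0.4, 0.3, 0.0]
gripper_width: 24.8
grip_force: 40.0
```

```bash
python3 -m pendant '{"angular":[[0,0,0],[0,0,0],[0,0,0],[0,0,0],[0,0,0]],"slide":[[-0.12,0.005,0.11],[-0.25,0.01,0.24],[-0.35,0.015,0.33],[-0.4,0.02,0.38],[-0.5,0.02,0.5]],"claw":[1,1,1,1,1]}' 40
python3 -m pendant '{"angular":[[0,0,0],[0,0,0],[0,0,0],[0,0,0],[0,0,0]],"slide":[[-0.5,0,0.6],[-0.5,0,0.6],[-0.5,0,0.6],[-0.5,0,0.4],[0,0,0]],"claw":[1,1,1,1,1]}' 40
python3 - <<'E'
from go import *
print(s["joints"])
H0=s["tool_pos"]-S[:,2]*10   # nominal handle axis point
H0=H0
for n in("top","scene"):
    im=get_image(n);cv2.imwrite(f"pics/{n}7.png",im)
    m=cv2.inRange(cv2.cvtColor(im,cv2.COLOR_BGR2HSV),(4,140,60),(15,255,255))
    print(n,px(n,H0),[(cv2.contourArea(c),cv2.boundingRect(c)) for c in cv2.findContours(m,0,1)[0] if cv2.contourArea(c)>8])
c=lambda im,x,y,w,h:cv2.resize(im[y:y+h,x:x+w],(400,400),interpolation=cv2.INTER_CUBIC)
t,q=cv2.imread("pics/top7.png"),cv2.imread("pics/scene7.png")
cv2.imwrite("pics/c7.png",np.hstack([c(t,110,130,110,110),c(q,300,110,110,110)]))
E
```

```text
t: 11.35
tool_pos: [555.7, 345.5, 174.1]
eef_rot: [0.391, 0.702, 0.576, 0.152]
force: [0.3, 0.2, -0.9]
gripper_width: 25.2
grip_force: 40.0
t: 11.98
tool_pos: [475.9, 346.2, 262.4]
eef_rot: [0.391, 0.702, 0.576, 0.153]
force: [0.7, -0.8, -1.4]
gripper_width: 24.5
grip_force: 40.0
[ 1.109  0.307  1.899 -0.951  1.208  1.793]
top [[136.967 210.726]] [(31.5, (164, 246, 6, 8)), (77.0, (134, 207, 15, 9))]
scene [[386.479 155.767]] [(29.5, (357, 193, 8, 8)), (116.5, (374, 151, 24, 13)), (798.5, (432, 119, 35, 48)), (9.0, (131, 75, 6, 3)), (33.5, (79, 74, 13, 37)), (4240.5, (446, 55, 66, 139)), (5304.5, (315, 37, 120, 65)), (76.5, (57, 5, 20, 60)), (11530.5, (67, 2, 210, 113))]
```

View pics/c7.png

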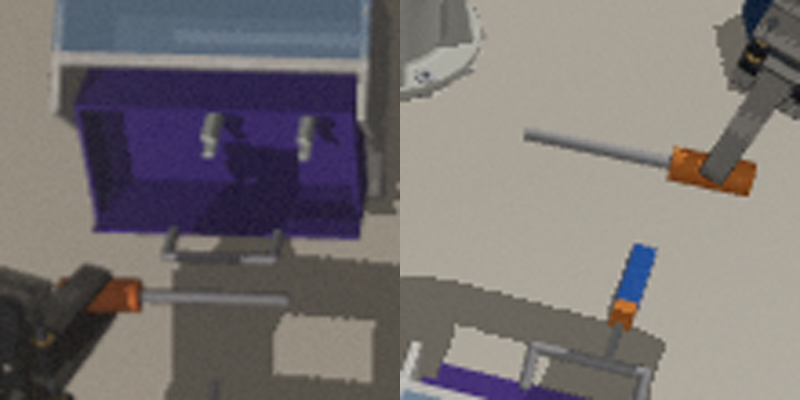

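The rod is held level. In the top crop the shaft tip is at (288,300) and the handle face at (142,295). In the scene crop the tip is at (526,134) and the handle spans 670–755. Next I triangulate the rod in the tool frame, measure the stand yaw, and plan the insertion poses.

```bash
cat > b.py <<'E'
from go import *
f=lambda x,y:(110+x*.275-.36,130+y*.275-.36)
g=lambda x,y:(300+(x-400)*.275-.36,110+y*.275-.36)
T=s["tool_pos"]
tip,e1=two(g(526,135),f(288,300));face,e2=two(g(671,164),f(141,295))
d=face-tip;print("tip",tip,e1,"face",face,e2,"len",np.linalg.norm(d),d/np.linalg.norm(d))
print("tip tool",S.T@(tip-T),"face tool",S.T@(face-T), "axis tool",S.T@d/np.linalg.norm(d))
im=cv2.imread("pics/top0.png");hsv=cv2.cvtColor(im,cv2.COLOR_BGR2HSV)
m=cv2.inRange(hsv,(15,90,60),(30,255,255))[170:230,310:390]>0
ys,xs=np.nonzero(m);cols=[c for c in np.unique(xs) if (xs==c).sum()>4]
P=np.array([at("top",(310+c,170+ys[xs==c].mean()),75)[:2] for c in cols]);k=np.polyfit(P[:,1],P[:,0],1);print("tube slope",k[0],"ends y",P[[0,-1],1],"x@-225",np.polyval(k,-225))
m=cv2.inRange(hsv,(0,150,60),(8,255,255))[170:230,310:390]>0
cols=range(40,72);
for fn in(np.min,np.max):
    P=np.array([at("top",(310+c,170+fn(np.nonzero(m[:,c])[0])),22)[:2] for c in cols]);k=np.polyfit(P[:,1],P[:,0],1);print("tray edge slope",k[0])
rows=range(14,42)
P=np.array([at("top",(310+np.max(np.nonzero(m[r])[0]),170+r),22)[:2] for r in rows]);print("tray side slope dy/dx",np.polyfit(P[:,0],P[:,1],1)[0])
E
python3 b.py
```

```text
tip [463.    209.894 262.97 ] 1.8481398693865674 face [468.966 319.025 264.94 ] 1.8709584690872871 len 109.31212310183025 [0.055 0.998 0.018]
tip tool [-130.392   -3.822   40.112] face tool [-27.938  -1.625   2.066] axis tool [ 0.937  0.02  -0.348]
tube slope -0.0019348814623435734 ends y [-189.786 -258.604] x@-225 527.0157254062473
tray edge slope -0.02361623900775923
tray edge slope -0.022771106757945095
tray side slope dy/dx 0.014636135248866517
```

```bash
cat > c.py <<'E'
from go import *
ya=np.array([-.018,1,0]);mouth=np.array([526.6,-190.3,75])
q=s["joints"]
for th in(0,.3,.6):
    M=pose(th,-.35,-.025)
    for nm,dy,dz in(("above",165,120),("pre",165,0),("in",30,0)):
        Hm=mouth+ya*dy+[0,0,dz];T=Hm-M@np.array([0,-1,-9]);print(th,nm,T,*ik(T,M,q))
        if nm=="above": delta(T,M)
E
python3 c.py
```

```text
0 above [524.707 -28.36  186.546] [ 0.179  0.258  1.89  -0.394  1.083  0.355] 3.0080351228505567e-29
ang [0.005 0.516 0.042] rows>= 5.174293355580308 slide [ 1.197 -9.35  -1.857] tool frame mm [-326.876   38.525  198.408]
ik (array([ 0.179,  0.258,  1.89 , -0.394,  1.083,  0.355]), np.float64(3.0080351228505567e-29))
0 pre [524.707 -28.36   66.546] [ 0.179  0.452  1.952 -0.468  0.85   0.485] 8.150476425009428e-29
0 in [ 527.137 -163.36    66.546] [-0.078  0.447  1.962 -0.515  0.765  0.279] 9.87571538171907e-20
0.3 above [527.16  -28.299 187.219] [ 0.213  0.123  2.101 -0.586  0.78   0.636] 1.4929305937772212e-26
ang [0.003 0.325 0.043] rows>= 3.2759849769336973 slide [ 1.259 -9.349 -1.841] tool frame mm [-324.081   17.392  206.063]
ik (array([ 0.213,  0.123,  2.101, -0.586,  0.78 ,  0.636]), np.float64(1.4929305937772212e-26))
0.3 pre [527.16  -28.299  67.219] [ 0.213  0.367  2.164 -0.847  0.545  0.963] 5.931755490708027e-30
0.3 in [ 529.59  -163.299   67.219] [-0.101  0.361  2.175 -0.886  0.405  0.718] 2.037596861291009e-20
0.6 above [529.304 -28.245 188.587] [ 0.26   0.059  2.305 -1.099  0.539  1.252] 4.562315762254891e-30
ang [0.002 0.134 0.044] rows>= 1.4081637642860274 slide [ 1.312 -9.347 -1.806] tool frame mm [-323.554   -5.205  207.509]
ik (array([ 0.26 ,  0.059,  2.305, -1.099,  0.539,  1.252]), np.float64(4.562315762254891e-30))
0.6 pre [529.304 -28.245  68.587] [ 0.26   0.391  2.351 -1.786  0.487  2.031] 2.1868273961330513e-23
0.6 in [ 531.734 -163.245   68.587] [-0.133  0.386  2.364 -2.322  0.356  2.219] 8.200015506789886e-25
```

```bash
python3 -m pendant '{"angular":[[0.001,0.086,0.007],[0.001,0.086,0.007],[0.001,0.086,0.007],[0.001,0.086,0.007],[0.001,0.086,0.007]],"slide":[[0.1,-0.78,-0.1],[0.1,-0.78,-0.1],[0.1,-0.78,-0.1],[0.1,-0.78,-0.15],[0.1,-0.78,-0.15]],"claw":[1,1,1,1,1]}' 40
python3 -m pendant '{"angular":[[0.001,0.086,0.007],[0,0,0],[0,0,0],[0,0,0],[0,0,0]],"slide":[[0.1,-0.78,-0.2],[0.1,-0.78,-0.2],[0.1,-0.78,-0.2],[0.1,-0.78,-0.2],[0.1,-0.78,-0.2]],"claw":[1,1,1,1,1]}' 40
python3 -m pendant '{"angular":[[0,0,0],[0,0,0],[0,0,0]],"slide":[[0.1,-0.78,-0.2],[0.1,-0.78,-0.06],[0,0,0]],"claw":[1,1,1]}' 40
python3 c.py | head -3
```

```text
t: 12.7
tool_pos: [497.4, 188.0, 236.3]
eef_rot: [0.17, 0.698, 0.691, -0.078]
force: [0.8, 0.2, -0.6]
gripper_width: 25.3
grip_force: 40.0
t: 13.32
tool_pos: [516.9, 31.7, 195.6]
eef_rot: [0.124, 0.688, 0.705, -0.123]
force: [0.7, -0.1, -1.5]
gripper_width: 25.1
grip_force: 40.0
t: 13.7
tool_pos: [524.4, -31.2, 185.3]
eef_rot: [0.124, 0.689, 0.704, -0.123]
force: [0.9, 0.8, -1.1]
gripper_width: 24.9
grip_force: 40.0
0 above [524.707 -28.36  186.546] [ 0.177  0.263  1.884 -0.394  1.083  0.354] 1.6769110892548005e-30
ang [ 0.    -0.002  0.002] rows>= 0.029612504303191754 slide [0.007 0.07  0.03 ] tool frame mm [ 2.226  0.342 -2.086]
ik (array([ 0.177,  0.263,  1.884, -0.394,  1.083,  0.354]), np.float64(1.6769110892548005e-30))
```

Now down to the tube axis height (−118 mm), with the tip still about 25 mm short of the mouth, then a look at the alignment.

```bash
python3 -m pendant '{"angular":[[0,0,0],[0,0,0],[0,0,0],[0,0,0],[0,0,0]],"slide":[[0,0.05,-0.7],[0,0.02,-0.8],[0,0,-0.8],[0,0,-0.66],[0,0,0]],"claw":[1,1,1,1,1]}' 40
python3 - <<'E'
from go import *
print(s["joints"],s["tool_pos"])
t=get_image("top");q=get_image("scene");cv2.imwrite("pics/top8.png",t);cv2.imwrite("pics/scene8.png",q)
c=lambda im,x,y,w,h:cv2.resize(im[y:y+h,x:x+w],(400,400),interpolation=cv2.INTER_CUBIC)
cv2.imwrite("pics/c8.png",np.hstack([c(t,280,155,80,80),c(q,160,140,80,80)]))
E
```

```text
t: 14.32
tool_pos: [523.5, -26.0, 66.2]
eef_rot: [0.123, 0.687, 0.705, -0.123]
force: [0.1, -0.1, -0.9]
gripper_width: 25.0
grip_force: 40.0
[ 0.182  0.438  1.964 -0.464  0.857  0.484] [523.487 -25.997  66.189]
```

View pics/c8.png

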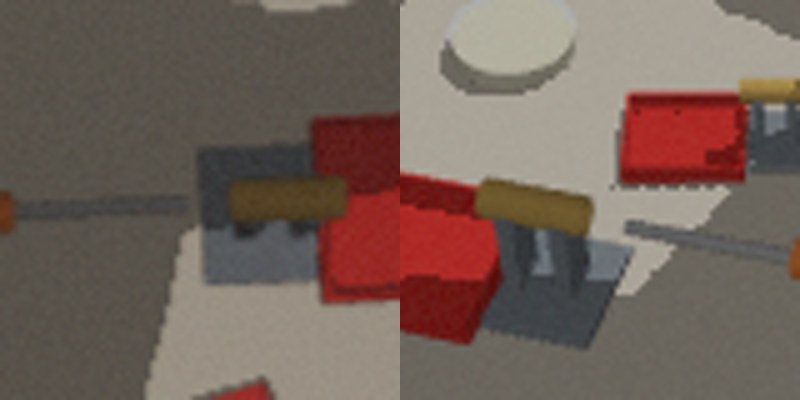

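The top crop shows the shaft from (15,211) to its tip at (188,206), and the tube centreline from (231,201) to (346,199). In the scene crop the tip is at (628,228) and the mouth centre near (582,216). I triangulate both with the same cameras, so their biases cancel.

```bash
python3 - <<'E'
from go import *
f=lambda x,y:(280+x*.2-.4,155+y*.2-.4)
g=lambda x,y:(160+(x-400)*.2-.4,140+y*.2-.4)
T=s["tool_pos"]
r={}
for n,a,b in(("tip",(628,228),(188,206)),("face",(791,254),(13,211)),("in",(584,217),(230,201)),("out",(484,196),(347,199))):
    r[n],e=two(g(*a),f(*b));print(n,r[n],e)
d=r["face"]-r["tip"];d/=np.linalg.norm(d);v=r["in"]-r["out"];print("rod dir",d,"tube dir",v/np.linalg.norm(v),np.linalg.norm(v))
print("nominal rod axis now",S@np.array([.937,.02,-.348]))
# image-only check: lines of the tube and the rod in the scene by masks
q=cv2.imread("pics/scene8.png");h=cv2.cvtColor(q,cv2.COLOR_BGR2HSV)
m=cv2.inRange(h,(15,90,40),(30,255,255))[170:195,170:205];pts=np.argwhere(m>0)[:,::-1].astype(np.float32);print("tube scene",cv2.fitLine(pts,2,0,.01,.01).ravel()+[0,0,170,170])
for nm,P in(("fwd mouth",np.array([526.6,-190.3,75])),("out",np.array([527.9,-260.3,75]))): print(nm,px("scene",P),px("top",P))
print("seen in",g(584,217),f(230,201),"out",g(484,196),f(347,199))
E
```

```text
tip [ 525.207 -163.693   69.773] 1.9003379800793734
face [523.972 -54.705  75.832] 4.085788253112275
in [ 527.602 -190.752   74.112] 4.407841236028673
out [ 526.68  -262.041   72.957] 0.03420460338841773
rod dir [-0.011  0.998  0.056] tube dir [0.013 1.    0.016] 71.3041342999987
nominal rod axis now [-0.005  1.     0.006]
tube scene [  0.983   0.186 186.603 180.905]
fwd mouth [[197.323 182.695]] [[326.179 194.851]]
out [[176.668 178.691]] [[348.54 193.94]]
seen in (196.4, 183.0) (325.6, 194.79999999999998) out (176.4, 178.79999999999998) (349.0, 194.4)
```

The mouth estimate agrees with the image. The tip sits about 4 mm low and 2 mm short in x, so I pitch it up 0.03 rad, shift +2 mm in x and start the insertion gently.

```bash
python3 -m pendant '{"angular":[[-0.019,0,0],[0,0,0],[0,0,0],[0,0,0],[0,0,0]],"slide":[[0.05,0,0],[0.005,-0.35,0],[0.005,-0.35,0],[0.005,-0.35,0],[0,0,0]],"claw":[1,1,1,1,1]}' 40
python3 - <<'E'
from go import *
t=get_image("top");q=get_image("scene");cv2.imwrite("pics/top9.png",t);cv2.imwrite("pics/scene9.png",q)
c=lambda im,x,y,w,h:cv2.resize(im[y:y+h,x:x+w],(400,400),interpolation=cv2.INTER_CUBIC)
cv2.imwrite("pics/c9.png",np.hstack([c(t,290,165,60,60),c(q,165,155,60,60)]))
E
```

```text
t: 15.05
tool_pos: [527.4, -69.6, 68.6]
eef_rot: [0.135, 0.686, 0.702, -0.132]
force: [-0.1, 0.5, -1.0]
gripper_width: 25.0
grip_force: 40.0
```

View pics/c9.png

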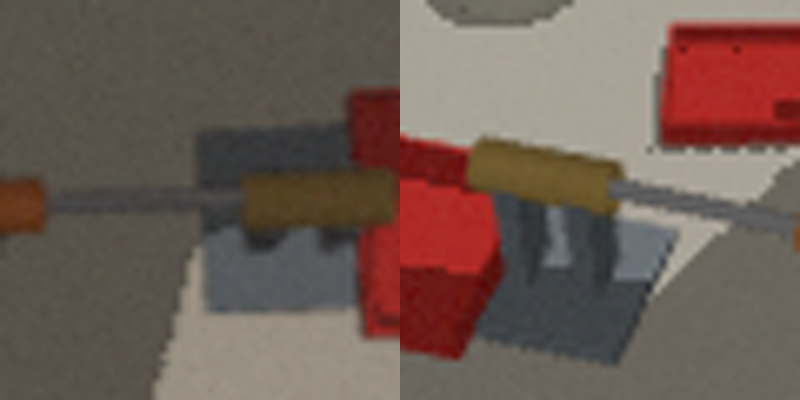

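The shaft has entered the mouth centred, meeting it at (243,198) in the top crop and (615,186) in the scene crop, with no contact force. I push on.

```bash
python3 -m pendant '{"angular":[[0,0,0],[0,0,0],[0,0,0],[0,0,0],[0,0,0]],"slide":[[0.005,-0.35,-0.03],[0.005,-0.35,0],[0.005,-0.35,0],[0.005,-0.35,0],[0,0,0]],"claw":[1,1,1,1,1]}' 40
python3 -m pendant '{"angular":[[0,0,0],[0,0,0],[0,0,0]],"slide":[[0.005,-0.3,0],[0.005,-0.2,0],[0,0,0]],"claw":[1,1,1]}' 40
```

```text
t: 15.78
tool_pos: [528.2, -125.3, 67.0]
eef_rot: [0.135, 0.686, 0.702, -0.132]
force: [0.5, 0.1, -0.3]
gripper_width: 24.9
grip_force: 40.0
t: 16.15
tool_pos: [528.8, -144.7, 67.0]
eef_rot: [0.135, 0.686, 0.703, -0.132]
force: [0.1, -0.5, -0.6]
gripper_width: 24.8
grip_force: 40.0
```

```bash
python3 -m pendant '{"angular":[[0,0,0],[0,0,0],[0,0,0],[0,0,0]],"slide":[[0.005,-0.2,0],[0,-0.1,0],[0,-0.05,0],[0,0,0]],"claw":[1,1,1,1]}' 40
python3 -m pendant '{"angular":[[0,0,0],[0,0,0],[0,0,0]],"slide":[[0,-0.05,0],[0,-0.05,0],[0,0,0]],"claw":[1,1,1]}' 40
python3 -m pendant '{"angular":[[0,0,0],[0,0,0]],"slide":[[0,-0.05,0],[0,0,0]],"claw":[1,1]}' 40
```

```text
t: 16.65
tool_pos: [529.0, -158.2, 67.0]
eef_rot: [0.135, 0.686, 0.703, -0.132]
force: [-0.2, 0.3, -1.2]
gripper_width: 25.1
grip_force: 40.0
t: 17.02
tool_pos: [529.1, -162.2, 67.0]
eef_rot: [0.135, 0.686, 0.703, -0.132]
force: [1.5, 0.3, -1.4]
gripper_width: 25.1
grip_force: 40.0
t: 17.27
tool_pos: [529.2, -162.7, 66.9]
eef_rot: [0.134, 0.686, 0.703, -0.131]
force: [-1.8, 11.2, 3.1]
gripper_width: 25.1
grip_force: 40.0
```

Contact at 11 N: the handle face is on the mouth. I lower the shaft onto the bore floor, release and back off upwards, leaning away in +y.

```bash
python3 -m pendant '{"angular":[[0,0,0],[0,0,0],[0,0,0]],"slide":[[0,0,-0.05],[0,0,-0.04],[0,0,0]],"claw":[1,1,1]}' 40
python3 -m pendant '{"angular":[[0,0,0],[0,0,0],[0,0,0],[0,0,0]],"slide":[[0,0,0],[0,0,0],[0,0,0],[0,0,0]],"claw":[0.2,0.2,0.2,0.2]}' 40
python3 - <<'E'
from go import *
print("back dir",-S[:,2])
t=get_image("top");q=get_image("scene")
c=lambda im,x,y,w,h:cv2.resize(im[y:y+h,x:x+w],(400,400),interpolation=cv2.INTER_CUBIC)
cv2.imwrite("pics/c10.png",np.hstack([c(t,300,155,90,90),c(q,130,145,90,90)]))
E
```

```text
t: 17.65
tool_pos: [529.9, -162.7, 63.6]
eef_rot: [0.135, 0.686, 0.703, -0.131]
force: [-0.5, 11.9, 5.5]
gripper_width: 25.2
grip_force: 40.0
t: 18.15
tool_pos: [529.0, -164.3, 63.4]
eef_rot: [0.135, 0.686, 0.703, -0.132]
force: [-0.7, -0.6, -0.2]
gripper_width: 36.7
grip_force: 0.0
back dir [-0.008  0.371  0.929]
```

View pics/c10.png

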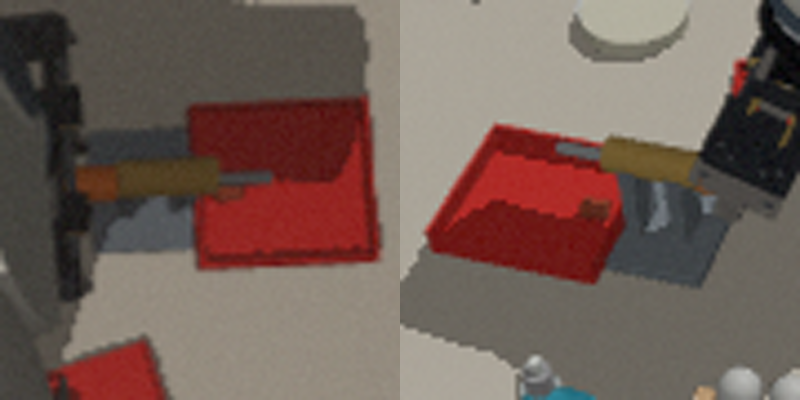

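The rod is through the tube with its handle against the mouth, at (117,182) in the top crop. The red-brown plug lies in the tray, at (230,195) in the top crop and (593,208) in the scene crop. I retreat along the tool axis and check with masks.

```bash
python3 -m pendant '{"angular":[[0,0,0],[0,0,0],[0,0,0],[0,0,0],[0,0,0]],"slide":[[0,0.075,0.185],[0,0.15,0.37],[0,0.22,0.55],[0,0.3,0.75],[0,0.3,0.75]],"claw":[0.2,0.2,0.2,0.2,0.2]}' 40
python3 -m pendant '{"angular":[[0,0,0],[0,0,0],[0,0,0],[0,0,0],[0,0,0]],"slide":[[-0.3,0.7,0.5],[-0.3,0.7,0.3],[-0.3,0.7,0],[0,0,0],[0,0,0]],"claw":[0.2,0.2,0.2,0.2,0.2]}' 40
python3 - <<'E'
from go import *
t=get_image("top");q=get_image("scene");h=cv2.cvtColor(t,cv2.COLOR_BGR2HSV)
m=cv2.inRange(h,(4,140,60),(15,255,255))[175:215,300:350];b=cv2.boundingRect(m)
m2=cv2.inRange(h,(15,90,40),(30,255,255))[175:215,300:380];b2=cv2.boundingRect(m2)
print("orange",b,"brass",b2,[at("top",(300+x,175+y),75)[:2] for x,y in((b[0]+b[2],b[1]+b[3]/2),(b2[0],b2[1]+b2[3]/2))])
# bystanders: change against the first picture, away from the arm
d=cv2.absdiff(cv2.cvtColor(q,6),cv2.cvtColor(cv2.imread("pics/scene0.png"),6))
for n,(x,y,w,hh) in dict(rack=(190,225,82,60),lamp=(148,222,32,34),dish=(165,136,34,24),lighter=(350,175,26,35)).items(): print(n,d[y:y+hh,x:x+w].mean().round(1),np.percentile(d[y:y+hh,x:x+w],95))
c=lambda im,x,y,w,h:cv2.resize(im[y:y+h,x:x+w],(400,300),interpolation=cv2.INTER_CUBIC)
cv2.imwrite("pics/c11.png",np.hstack([c(t,290,155,100,75),cv2.resize(q,(400,300))]))
E
```

```text
t: 18.88
tool_pos: [529.1, -121.5, 169.5]
eef_rot: [0.135, 0.686, 0.703, -0.132]
force: [0.9, 0.6, 1.4]
gripper_width: 37.0
grip_force: 0.0
t: 19.5
tool_pos: [493.4, -38.4, 200.2]
eef_rot: [0.135, 0.686, 0.703, -0.132]
force: [0.2, -0.0, 0.1]
gripper_width: 36.8
grip_force: 0.0
orange (7, 3, 43, 34) brass (8, 15, 41, 10) [array([ 524.456, -264.707]), array([ 527.409, -133.496])]
rack 6.6 64.0
lamp 6.8 63.0
dish 1.1 3.0
lighter 23.9 67.0
```

View pics/c11.png

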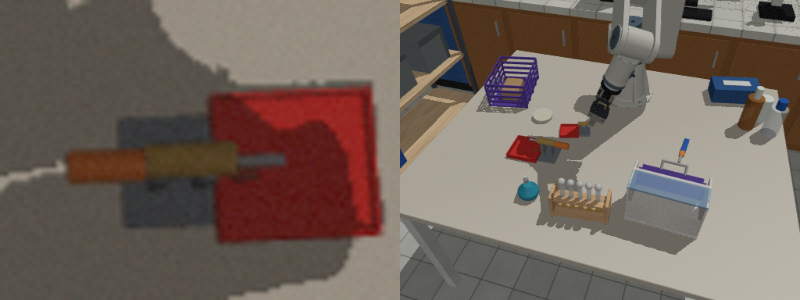

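The left crop shows the handle flush on the tube at (146,163), the shaft tip out at (285,160) and the plug in the tray. The right view shows the bystanders in place, the bin tilted and the gripper clear. The pixel changes around the rack, lamp and lighter fit shadows and the moved bin bar.

```bash
python3 -c "
from cell import *
print(sign_off())"
```

```text
the job is handed in; nothing more can be done
None
```

The job is handed in at 19.6 s on the robot's clock: the bin is tipped forward, the plug is in the red tray, the rod is in the tube up to its handle, and the rack, lamp, dish and lighter look undisturbed in the last pictures.

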